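# Take the blue tray out of the middle of the stack

### The job

The stones in the blue tray are next on the grinder: lift the green tray off the top of the stack and stand it on the clear bench, move the blue tray into the cradle until it sits flat between its corner brackets, then put the green tray back on the red one so that it nests fully home. Carry the trays level by their middle rib with the stones still in them, set each down gently instead of letting it drop, and leave the red tray and the other things on the bench where they are.

Things in the scene. Friction and masses are not known exactly. Their poses are not given: they have to be found in the camera images.
- tray_green: green plastic stacking tray with one stone, top one of three alike. 160 mm long (y axis), 110 wide (x), 60 high, walls 5 mm; origin: centre of its underside; floor's upper face at z = 10. A grip rib, 12 mm thick with flat sides, runs along its middle over the whole length (along y); its top is at z = 52 mm, 8 mm below the rim. Mass 0.3 to 0.6 kg with stones. Same after half a turn.
- tray_green_grip (a point): middle of the green tray's rib, 42 mm above the underside, 10 mm below the rib's top: grip here, fingers closing along the tray's x. The floor is bare for |y| < 20 mm; low cross ribs (top z = 19 mm, y = +-22 mm) keep the stones in the corner pockets. From the rib's middle to the wall are 50 mm on each side, so fingers inside, backs included, must span less than 100 mm.
- tray_blue: blue plastic stacking tray with two stones, the middle one, same shape, rib and pockets as the green one; it can be gripped by its rib in the same way once the green tray is off
- tray_blue_grip (a point): middle of the blue tray's rib, 42 mm above its underside
- tray_red: red tray, same shape, one stone, at the bottom of the stack; it stays on the bench. A round bead under each tray (148 x 98 mm over all, 5 mm radius) drops inside the rim below with 2 mm clearance and the shoulder over it rests on the rim: a nested tray's origin is 54 mm above that of the tray below, long sides parallel. The bead guides itself in from about 3 mm off.
- cradle: bench cradle, fixed: plywood board 144 x 194 mm, black rubber liner, four flared aluminium corner brackets. Origin: underside centre; long side along y. Brackets leave 167 x 117 mm (3.5 mm clearance round a tray); upright faces reach 26 mm, flared tops 39 mm above the bench. It stands left of the robot's middle when the stack is on the right, and the other way round.
- cradle_seat (a point): centre of the cradle's rubber liner, 14 mm above the bench: a tray that sits home has the centre of its underside here and its long side along this y axis, either way round
- stone_cream: rough cream stone about 50 x 37 x 33 mm that lies in a corner pocket of the green tray; origin at its underside
- stone_ochre: rough ochre stone about 45 x 34 x 26 mm that lies in a corner pocket of the blue tray; origin at its underside
- stone_white: rough whitish stone about 45 x 34 x 24 mm that lies in a corner pocket of the blue tray; origin at its underside
- wax_stick: bystander: dark red wax stick 110 x 14 x 12 mm lying at about x = 0.475, y = -0.135, pointing away from the robot. The bench to the left of it, y = -0.09 to 0.17 and x = 0.41 to 0.53, is always clear to stand a tray (bench edge at x = 0.40; grinder's rest from x = 0.54, 0.15 high; its white hood from x = 0.60, 0.27 high)
- screwdriver: bystander: screwdriver with yellow handle, 210 mm long, lying at the left, about x = 0.50, y = 0.585; origin at its underside's centre

How it is judged:
By the outcome, as a careful person would: the job done as asked, in the order asked, and still so for the second after the job is handed in, with the robot touching nothing.
It also fails if it takes over 72 s, if anything falls off the work surface, if the arm or the gripper's body presses on something with over 40 N, if the wrist force passes 120 N, or if a joint passes its speed limit or range.

### The arm

A 6-joint arm with a two-finger parallel gripper is mounted at the origin on a cart in front of the work surface, level with it; the furniture and walls round the work are solid. World frame = base frame: x ahead of the robot, y to its left, z up, the work surface at z = 0. Lengths are in mm, angles in degrees, forces in N, time in s.
With the tool pointing down it reaches from about 350 to 925 mm from the base axis. Payload 6.4 kg.
Tool frame: the origin (TCP) lies at the very end of the fingers, on their centre line; the grasp point (between the pads) lies grip_point_offset behind it (grip_point_offset is the distance from the TCP to the grasp point, in mm); z points along the fingers, y is the line along which they close (so a half turn about z gives the same grasp; the last joint's range is limited). The gripper opens to 94 mm and grips with 3 to 60 N. Pads are 16 mm wide; open, the fingers measure 119 mm over their backs; the gripper's body (75 mm by 177 mm) begins 78 mm behind the grasp point.
Start: joints at [-83.428, 14.043, 89.255, -0, 76.702, -9.975], TCP at [185.126, -623.091, 205.455] pointing down, gripper open.
Joint ranges: [-179.41, 179.41], [-58.25, 129.5], [7.25, 145.43], [-54.29, 234.29], [11.92, 165.04], [-157.13, 157.13]. Speed limits (degrees/s): [147.25, 147.25, 180, 180, 180, 180].

### API

Orientations are given as [roll, pitch, yaw] about the fixed x, y, z axes, in that order (R = Rz(yaw) Ry(pitch) Rx(roll)).
In Python, from rig import * gives the robot as it stands. The module is installed in compiled form; this text tells all that it offers.
- The arm moves only by the tool play_rows, never from a script. Its argument "series" is one flat list of numbers, 7 for each row, row after row: the turn, a rotation vector about the world's x, y, z as a fraction of full scale, then the shift along the world's x, y, z as a fraction of full scale, then the opening in per cent of the stroke, from 0 (shut) to 100 (fully open). In form: [rx, ry, rz, tx, ty, tz, claw, rx, ry, rz, tx, ty, tz, claw, ...]. A call has 1 to 12 rows; each row is the pose to reach, as a shift and turn from the pose commanded when the call began, turning the shorter way round; what a row does not reach only later rows make up. Full scale, the value 1, is 300 mm for a shift and 180 degrees for a turn. A row lasts 1/12 s, in which the tool goes at most 41.7 mm and 7.16 degrees, less where a joint would pass 70% of its speed; a pose out of reach is approached as far as the arm can. A call with a number of a shift or a turn outside -1 to 1 is refused whole. A call with a gripper value outside its range is refused whole. The fingers move at their own pace and stop on an object; "grip_force" is the grip in N (left out, the last holds). Time passes only in rows, so rows that repeat a pose let the fingers close. It gives the time, the measured TCP pose, the force, the opening and the grip force at its end, in the units of the state.
- state(): the state, without advancing time (a new reading comes with each control period).
- snapshot(name): name is "scene" or "side" or "wrist"; returns (picture, depth): 400x640x3 uint8, red, green, blue; 400x640 float32, mm along the optical axis (not along the pixel's ray), 0 where there is no reading.
- calibration(name): a dict with "fx", "fy", "cx", "cy" (pixels), "pose" (4x4, takes a point from camera to world coordinates). Camera axes: x right, y down, z forward; pixel columns grow to the right and rows downward; lengths in mm; the calibration is good to about 2 mm. A picture is of the moment at which its call begins: read the wrist's pose just before it. calibration takes no time and is no camera call; for the wrist camera it gives the pose at the moment of the call.
- close_job(): hands the job in; it is judged then, once.
The state is a dict: "time": time; "joints": joint angles; "joint_velocities": joint speeds; "effort": joint torques, N m; "eef_pos": TCP position; "tool_rot": TCP orientation; "wrist_force": force on the tool from outside, world axes, zero at the start; "moment": the same for the moment, N m; "width": finger opening in mm; "gripper_force": force on a finger pad.
Only numpy, scipy, OpenCV 4.12 (cv2) and the standard library are available. Lean on these libraries where they do the work, as an engineer would, in place of code of your own. Each camera call takes 0.05 s, during which the arm holds its last target. There are 200 camera calls.

## Working session

There is one attempt and no reset: what is moved stays moved. The work goes in short steps, Python scripts to look and compute and a tool call to move; the robot and the scene stay as the last step left them, time stands still between calls to the robot, and variables do not carry over. Pictures are saved under pics/ and viewed, at most 12 in all, crops included, and the job is handed in when it is done.

Besides the shell and the picture viewer there is one more tool, called after "Emit:" by a JSON object that holds its "name" and its "arguments", one argument or row to a line. play_rows: Moves the arm, as the interface text tells. Shift numbers are shares of 300 mm and turn numbers shares of 180 degrees, none past 1 either way. Its arguments: {"type":"object","properties":{"series":{"type":"array","items":{"type":"number"}},"grip_force":{"type":"number"}},"required":["series"]}

```bash
mkdir -p pics
cat > h.py <<'E'
from rig import *
import numpy as np, cv2
def pts(name,d,c,rows=None):
    v,u=np.mgrid[0:400,0:640]
    P=np.stack([(u-c['cx'])/c['fx']*d,(v-c['cy'])/c['fy']*d,d,np.ones_like(d)],-1)@np.array(c['pose']).T
    return P[...,:3]
def take(name):
    c=calibration(name); p,d=snapshot(name); return p,d,pts(name,d,c),c
def save(p,n): cv2.imwrite('pics/'+n+'.png',cv2.cvtColor(p,cv2.COLOR_RGB2BGR))
E
python3 - <<'E'
from h import *
s=state();print({k:np.round(v,2) for k,v in s.items()})
a=take('scene');b=take('side')
np.savez('s0.npz',a=a[0],A=a[2],b=b[0],B=b[2])
for x in (a,b): print(np.round(x[3]['pose'],2).tolist(), x[3]['fx'])
im=np.vstack([a[0],b[0]]); save(cv2.resize(im,(480,600),interpolation=cv2.INTER_AREA),'s0')
E
```

```text
{'time': np.float64(0.0), 'joints': array([-83.43,  14.09,  89.32,  -0.  ,  76.7 ,  -9.98]), 'joint_velocities': array([-0.04,  0.07, -0.02, -0.01,  0.13,  0.03]), 'effort': array([-0.000e+00, -4.158e+01, -3.146e+01,  7.000e-02,  3.000e-02,
       -0.000e+00]), 'eef_pos': array([ 185.08, -622.49,  204.35]), 'tool_rot': array([-1.7989e+02, -2.0000e-02,  1.6550e+01]), 'wrist_force': array([-0.83, -0.22, -0.08]), 'moment': array([-0.03,  0.04,  0.  ]), 'gripper_force': np.float64(0.0), 'width': np.float64(94.0)}
[[-0.52, -0.39, 0.76, -784.04], [-0.85, 0.21, -0.48, 840.59], [0.02, -0.9, -0.44, 864.25], [0.0, 0.0, 0.0, 1.0]] 465.5451049758123
[[0.74, -0.48, 0.47, -295.04], [-0.68, -0.53, 0.52, -830.81], [-0.0, -0.7, -0.72, 1301.01], [0.0, 0.0, 0.0, 1.0]] 398.96049407300313
```

View pics/s0.png

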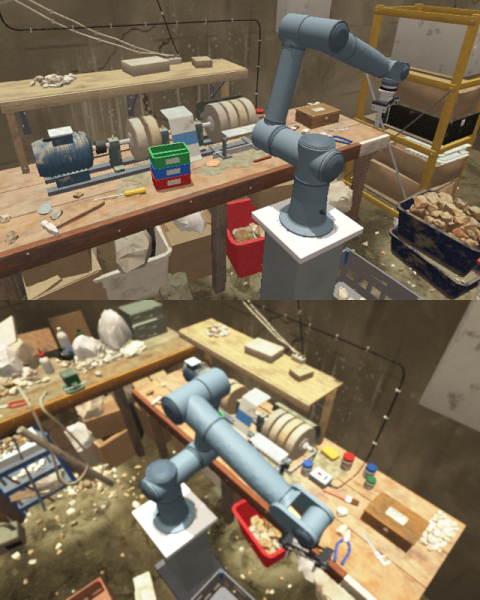

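The stack is on the robot's left, at about (225,220) in the scene picture. The cradle must be on the right, hidden behind the arm. Next I'll measure the stack.

Run:
```python
from h import *
z=np.load('s0.npz');im,P=z['a'],z['A']
hsv=cv2.cvtColor(im,cv2.COLOR_RGB2HSV)
for n,lo,hi in (('g',45,85),('b',100,125)):
    m=(hsv[...,0]>lo)&(hsv[...,0]<hi)&(hsv[...,1]>110)&(P[...,0]>350)&(P[...,0]<620)&(P[...,1]>150)&(P[...,1]<600)&(P[...,2]>20)&(P[...,2]<200)
    q=P[m];print(n,len(q),np.percentile(q,[2,50,98],axis=0).round(0).tolist())
    if n=='g':
        print(np.bincount((q[:,2]/5).astype(int))) 
        t=q[q[:,2]>q[:,2].max()-12];print(cv2.minAreaRect(t[:,:2].astype(np.float32)), len(t))
```

```text
g 1302 [[451.0, 277.0, 115.0], [507.0, 361.0, 150.0], [576.0, 438.0, 166.0]]
[  0   0   0   0   0   0   0   0   0   0   0   0   0   0   0   0   0   0
   0   0   0   0  23  60  61  48  67  88 152 154 188 196 190  75]
((513.4917602539062, 356.2942810058594), (162.92047119140625, 124.75688171386719), 81.06316375732422) 360
b 544 [[449.0, 293.0, 61.0], [464.0, 390.0, 88.0], [545.0, 439.0, 112.0]]
```

Emit:
{"name": "play_rows", "arguments": {
  "series": [0, 0, 0.1, 0.1, 0.1, 0.3, 50, 0, 0, 0.36, 0.3, 0.3, 0.66, 50, 0, 0, 0.36, 0.3, 0.3, 0.66, 50, 0, 0, 0.36, 0.3, 0.3, 0.66, 50, 0, 0, 0.36, 0.3, 0.3, 0.66, 50, 0, 0, 0.36, 0.88, 0.98, 0.66, 50, 0, 0, 0.36, 0.88, 0.98, 0.66, 50, 0, 0, 0.36, 0.88, 0.98, 0.66, 50, 0, 0, 0.36, 0.88, 0.98, 0.66, 50, 0, 0, 0.36, 0.88, 0.98, 0.66, 50, 0, 0, 0.36, 0.88, 0.98, 0.66, 50, 0, 0, 0.36, 0.88, 0.98, 0.66, 50]
}}

```text
time: 1.1
eef_pos: [450.4, -326.7, 403.4]
tool_rot: [180.0, -0.0, 81.4]
wrist_force: [0.7, -0.0, -1.0]
width: 46.9
gripper_force: 0.0
```

Run:
```python
from h import *
a=take('wrist');np.savez('w1.npz',a=a[0],A=a[2])
print(np.round(a[3]['pose'],2).tolist(),state()['time'],np.round(state()['eef_pos']))
save(a[0],'w1')
```

```text
[[0.99, -0.14, -0.04, 462.21], [-0.15, -0.95, -0.28, -244.87], [0.0, 0.29, -0.96, 582.12], [0.0, 0.0, 0.0, 1.0]] 1.15 [ 453. -323.  404.]
```

View pics/w1.png

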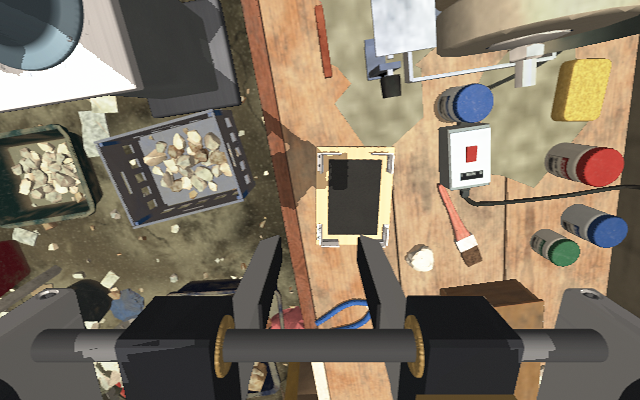

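The cradle is centred near pixel (355,196), with brackets at its four corners. The wax stick is at (323,40).

Run:
```python
from h import *
z=np.load('w1.npz');im,P=z['a'],z['A']
hsv=cv2.cvtColor(im,cv2.COLOR_RGB2HSV)
def rect(m,n):
    m=m.astype(np.uint8);c,_=cv2.findContours(m,0,2);c=max(c,key=cv2.contourArea)
    mm=np.zeros_like(m);cv2.drawContours(mm,[c],-1,1,-1);q=P[(mm>0)]
    print(n,cv2.minAreaRect(c),cv2.minAreaRect(q[:,:2].astype(np.float32)),np.percentile(q[:,2],[5,50,95]))
roi=np.zeros(im.shape[:2],bool);roi[140:252,308:400]=1
rect(roi&(hsv[...,2]<75),'liner')
rect(roi&(P[...,2]>7)&(P[...,2]<60),'board')
rect(roi&(P[...,2]>22)&(P[...,2]<60),'brk')
q=P[roi&(P[...,2]>22)&(P[...,2]<60)];print(len(q),cv2.minAreaRect(q[:,:2].astype(np.float32)))
q=P[roi&(hsv[...,2]<75)&(P[...,2]>11)];print(len(q),cv2.minAreaRect(q[:,:2].astype(np.float32)))
q=P[roi&(P[...,2]>7)];print(len(q),cv2.minAreaRect(q[:,:2].astype(np.float32)))
print(np.median(P[170:180,400:406,2]))
```

```text
liner ((354.06573486328125, 196.5693359375), (52.089088439941406, 74.51333618164062), 1.5481575727462769) ((506.531494140625, -369.6361083984375), (242.43115234375, 106.53987884521484), 85.83206176757812) [11.9657386  13.59581689 15.27940043]
board ((355.01641845703125, 196.1942138671875), (78.06537628173828, 100.93815612792969), 1.1691392660140991) ((509.1278381347656, -382.7191467285156), (257.1941223144531, 144.02000427246094), 80.81802368164062) [10.31198895 13.0430849  31.37804531]
brk ((329.5, 236.0), (19.0, 20.0), 0.0) ((439.68646240234375, -481.97955322265625), (25.13550567626953, 50.08427047729492), 36.54642105102539) [24.94573804 33.21988375 39.62473403]
504 ((504.3243103027344, -414.24462890625), (178.4100799560547, 128.69818115234375), 80.94068908691406)
3783 ((501.7153625488281, -374.3345947265625), (248.75975036621094, 113.79740905761719), 83.73379516601562)
7682 ((509.1278381347656, -382.7191467285156), (257.1941223144531, 144.02000427246094), 80.81802368164062)
-0.37592494957192457
```

Emit:
{"name": "play_rows", "arguments": {
  "series": [0, 0, 0, 0, 0.1, 0, 50, 0, 0, 0, 0, 0.25, 0, 50, 0, 0, 0, 0, 0.4, 0, 50, 0, 0, 0, 0, 0.55, 0, 50, 0, 0, 0, 0, 0.7, 0, 50, 0, 0, 0, 0, 0.8, 0, 50, 0, 0, 0, 0, 0.9, 0, 50, 0, 0, 0, 0, 1, 0, 50, 0, 0, 0, 0, 1, 0, 50]
}}

```text
time: 1.9
eef_pos: [448.6, -25.3, 403.6]
tool_rot: [180.0, -0.1, 81.7]
wrist_force: [0.5, 0.3, 0.9]
width: 47.3
gripper_force: 0.0
```

Emit:
{"name": "play_rows", "arguments": {
  "series": [0, 0, 0, 0, 0.1, 0, 50, 0, 0, 0, 0, 0.25, 0, 50, 0, 0, 0, 0, 0.4, 0, 50, 0, 0, 0, 0, 0.55, 0, 50, 0, 0, 0, 0, 0.7, 0, 50, 0, 0, 0, 0.1, 0.8, 0, 50, 0, 0, 0, 0.15, 0.9, 0, 50, 0, 0, 0, 0.2, 0.95, 0, 50, 0, 0, 0, 0.2, 0.95, 0, 50, 0, 0, 0, 0.2, 0.95, 0, 50]
}}

```text
time: 2.73
eef_pos: [509.6, 255.8, 402.0]
tool_rot: [-179.9, 0.1, 81.4]
wrist_force: [-0.6, 0.3, -0.4]
width: 46.9
gripper_force: 0.0
```

Run:
```python
from h import *
a=take('wrist');np.savez('w2.npz',a=a[0],A=a[2])
print(state()['time'],np.round(state()['eef_pos']))
save(a[0],'w2')
```

```text
2.7833 [509. 255. 403.]
```

View pics/w2.png

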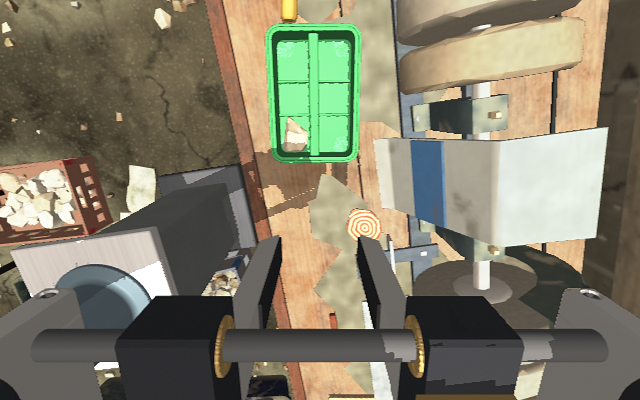

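The green tray is seen from above, with its rim at about (265..361, 24..162), its rib at column 313 and the stone in the lower-left pocket.

```bash
cat >> h.py <<'E'
def rim(im,P,zt,hue=(45,85),tol=4):
    "centre, size, angle of the tray rim at height ~zt (coloured points)"
    hsv=cv2.cvtColor(im,cv2.COLOR_RGB2HSV)
    m=(hsv[...,0]>hue[0])&(hsv[...,0]<hue[1])&(hsv[...,1]>90)&(abs(P[...,2]-zt)<tol)
    m=m.astype(np.uint8); c,_=cv2.findContours(m,0,2); c=max(c,key=lambda k:cv2.contourArea(cv2.convexHull(k)))
    mm=np.zeros_like(m);cv2.drawContours(mm,[c],-1,1,-1);q=P[(mm>0)&(m>0)]
    return cv2.minAreaRect(q[:,:2].astype(np.float32)),np.median(q[:,2]),len(q)
def rib(im,P,zt,r,hue=(45,85)):
    "middle line of the rib: points at height zt within the rim rect"
    (c,s,a)=r; a=np.deg2rad(a); 
    if s[0]<s[1]: a+=np.pi/2
    L=np.array([np.cos(a),np.sin(a)]);
    if L[1]<0: L=-L
    N=np.array([L[1],-L[0]]); d=P[...,:2]-np.array(c)
    u,v=d@L,d@N
    m=(abs(u)<60)&(abs(v)<25)&(abs(P[...,2]-zt)<3)
    k=np.polyfit(u[m],v[m],1); print('rib v0',np.median(v[m]),'spread',np.percentile(v[m],[2,98]),'tilt',np.rad2deg(np.arctan(k[0])),m.sum())
    print('L ang',np.rad2deg(np.arctan2(L[1],L[0])))
E
python3 - <<'E'
from h import *
z=np.load('w2.npz');im,P=z['a'],z['A']
for zt in (168,):
    r=rim(im,P,zt);print(r);rib(im,P,160,r[0])
E
```

```text
(((517.02197265625, 353.2223815917969), (166.14109802246094, 115.62470245361328), 81.8344497680664), np.float64(166.379589919865), 2675)
rib v0 0.43776075600622333 spread [-5.24356668  5.82096028] tilt 0.046814801184483605 852
L ang 81.8344497680664
```

```bash
python3 -c "
import rig;print([n for n in dir(rig) if n[0]!='_']);print(getattr(rig,'grip_point_offset',None));print(rig.state())"; ls
```

```text
['Unreachable', 'calibration', 'close_job', 'grip_point_offset', 'snapshot', 'state']
18.8
{'time': 2.7833, 'joints': array([ 1.52245429e+01, -1.86080276e+00,  8.62596513e+01, -2.19589162e-02,
        9.56961734e+01,  2.38949387e+01]), 'joint_velocities': array([-0.80193296, -1.94182505,  0.7282214 ,  0.07471609,  0.05149099,
        0.25577745]), 'effort': array([ 5.79511989e-01, -3.10462511e+01, -3.35699165e+01,  9.74685140e-02,
       -3.94403085e-02, -1.61877961e-05]), 'eef_pos': array([509.30931909, 255.19543174, 402.67663567]), 'tool_rot': array([-1.79921975e+02,  5.84704260e-02,  8.13274826e+01]), 'wrist_force': array([0.02349511, 0.58653905, 0.47044213]), 'moment': array([-0.05645264, -0.14744168, -0.02805057]), 'gripper_force': 0.0, 'width': 47.335343836811504}
h.py
pics
s0.npz
w1.npz
w2.npz
```

Emit:
{"name": "play_rows", "arguments": {
  "series": [0, 0, 0.003, 0.012, 0.13, 0, 50, 0, 0, 0.003, 0.02, 0.24, -0.1, 50, 0, 0, 0.003, 0.027, 0.324, -0.22, 50, 0, 0, 0.003, 0.027, 0.324, -0.34, 50, 0, 0, 0.003, 0.027, 0.324, -0.46, 50, 0, 0, 0.003, 0.027, 0.324, -0.56, 50, 0, 0, 0.003, 0.027, 0.324, -0.65, 50, 0, 0, 0.003, 0.027, 0.324, -0.73, 50, 0, 0, 0.003, 0.027, 0.324, -0.8, 50, 0, 0, 0.003, 0.027, 0.324, -0.86, 50, 0, 0, 0.003, 0.027, 0.324, -0.895, 50, 0, 0, 0.003, 0.027, 0.324, -0.908, 50],
  "grip_force": 35
}}

```text
time: 3.78
eef_pos: [516.5, 351.4, 129.5]
tool_rot: [-179.9, 0.1, 81.8]
wrist_force: [-0.3, -0.1, 0.8]
width: 46.8
gripper_force: 0.0
```

Emit:
{"name": "play_rows", "arguments": {
  "series": [0, 0, 0, 0, 0, 0, 40, 0, 0, 0, 0, 0, 0, 30, 0, 0, 0, 0, 0, 0, 20, 0, 0, 0, 0, 0, 0, 15, 0, 0, 0, 0, 0, 0, 0, 0, 0, 0, 0, 0, 0, 0, 0, 0, 0, 0, 0, 0, 0, 0, 0, 0, 0, 0, 0, 0, 0, 0, 0, 0, 0, 0, 0, 0, 0, 0, 0, 0, 0, 0],
  "grip_force": 35
}}

```text
time: 4.62
eef_pos: [517.7, 353.3, 131.7]
tool_rot: [179.9, -0.0, 81.9]
wrist_force: [0.5, 0.4, 3.8]
width: 11.7
gripper_force: 35.0
```

Run:
```python
from h import *
Q=[]
for f in ('w1','w2'):
    z=np.load(f+'.npz');P=z['A'][:225];Q.append(P.reshape(-1,3))
z=np.load('s0.npz');Q.append(z['A'].reshape(-1,3))
Q=np.vstack(Q)
xs=np.arange(390,620,15);print('y/x',xs)
for y in range(-240,300,30):
    print(y,[int(np.percentile(q,98)) if len(q)>2 else -1 for x in xs for q in [Q[(abs(Q[:,0]-x)<7.5)&(abs(Q[:,1]-y)<15)&(Q[:,2]<330)][:,2]]])
```

```text
y/x [390 405 420 435 450 465 480 495 510 525 540 555 570 585 600 615]
-240 [1, 1, 1, 1, 1, 1, 1, 1, 2, 1, 2, 136, 137, 127, 1, 1]
-210 [0, 1, 1, 1, 1, 1, 1, 1, 1, 1, 1, 135, 137, 131, 1, 33]
-180 [1, 1, 2, 1, 1, 1, 13, 12, 1, 2, 145, 145, 145, 145, 145, 146]
-150 [1, 1, 1, 0, 1, 1, 13, 12, 1, 1, 145, 145, 146, 146, 146, 145]
-120 [0, 1, 1, 1, 1, 1, 13, 12, 2, 1, 144, 145, 145, 145, 144, 147]
-90 [1, 1, 1, 1, 1, 1, 12, 12, 2, 1, 141, 143, 143, 145, 143, 141]
-60 [1, 0, 1, 0, 1, 0, 0, 2, 0, 0, 144, 145, 144, 144, 144, 152]
-30 [0, 0, -1, 0, 0, 1, 2, 2, 0, 1, 145, 145, 145, 146, 146, 145]
0 [1, 0, 0, 0, 0, 2, 0, 0, 0, 0, 144, 144, 144, 144, 145, 155]
30 [1, 0, 0, 0, 0, 0, 0, 1, 0, 2, 139, 143, 143, 145, 145, 146]
60 [0, 0, 0, 0, 0, 0, 0, 0, 0, 2, 110, 128, 122, 31, 32, 31]
90 [1, 0, 0, 0, 1, 2, 2, 1, 3, 3, 7, 7, 7, 8, 5, 27]
120 [1, 0, 0, 1, 0, 1, 1, 2, 2, 3, 6, 7, 7, 7, 7, 1]
150 [1, 1, 0, 1, 1, 1, 2, 2, 2, 2, 2, 5, 6, 6, 1, 30]
180 [1, 1, 0, 1, 1, 1, 1, 2, 2, 2, 2, 1, 1, 1, 2, 30]
210 [0, 1, 1, 1, 1, 1, 1, 1, 1, 2, 1, 1, 1, 1, 14, 31]
240 [0, 1, 1, 1, 1, 1, 1, 1, 1, 1, 1, 1, 0, 1, 1, 32]
270 [1, 1, 1, 1, 165, 167, 167, 167, 167, 167, 167, 167, 166, 1, 1, 32]
```

Emit:
{"name": "play_rows", "arguments": {
  "series": [0, 0, 0, 0, 0, 0.01, 0, 0, 0, 0, 0, 0, 0.02, 0, 0, 0, 0, 0, 0, 0.035, 0, 0, 0, 0, 0, 0, 0.06, 0, 0, 0, 0, 0, 0, 0.1, 0, 0, 0, 0, 0, 0, 0.14, 0, 0, 0, 0, 0, 0, 0.18, 0, 0, 0, 0, 0, 0, 0.22, 0, 0, 0, 0, 0, 0, 0.25, 0, 0, 0, 0, 0, 0, 0.27, 0, 0, 0, 0, 0, 0, 0.28, 0]
}}

```text
time: 5.53
eef_pos: [517.7, 353.3, 216.7]
tool_rot: [179.9, -0.1, 81.9]
wrist_force: [-0.5, -0.5, -3.4]
width: 11.5
gripper_force: 35.0
```

Run:
```python
from h import *
a=take('scene');hsv=cv2.cvtColor(a[0],cv2.COLOR_RGB2HSV);P=a[2]
for n,lo,hi in (('g',45,85),('b',100,125)):
    m=(hsv[...,0]>lo)&(hsv[...,0]<hi)&(hsv[...,1]>110)&(abs(P[...,0]-515)<100)&(abs(P[...,1]-353)<110)&(P[...,2]>20)&(P[...,2]<300)
    q=P[m];print(n,len(q),np.percentile(q,[2,50,98],axis=0).round(0).tolist())
```

```text
g 1198 [[451.0, 276.0, 201.0], [491.0, 371.0, 235.0], [577.0, 438.0, 251.0]]
b 1295 [[451.0, 277.0, 63.0], [508.0, 360.0, 96.0], [576.0, 438.0, 113.0]]
```

Emit:
{"name": "play_rows", "arguments": {
  "series": [0, 0, 0.001, -0.005, -0.022, 0.01, 0, 0, 0, 0.005, -0.017, -0.075, 0.01, 0, 0, 0, 0.009, -0.035, -0.15, 0.01, 0, 0, 0, 0.015, -0.057, -0.245, 0.01, 0, 0, 0, 0.021, -0.082, -0.35, 0, 0, 0, 0, 0.027, -0.105, -0.45, 0, 0, 0, 0, 0.032, -0.126, -0.54, 0, 0, 0, 0, 0.037, -0.143, -0.61, 0, 0, 0, 0, 0.041, -0.157, -0.67, 0, 0, 0, 0, 0.043, -0.167, -0.715, 0, 0, 0, 0, 0.045, -0.173, -0.738, 0, 0, 0, 0, 0.045, -0.174, -0.744, 0, 0]
}}

```text
time: 6.58
eef_pos: [464.4, 128.9, 214.6]
tool_rot: [-179.9, 0.0, 89.9]
wrist_force: [-0.6, 0.0, -4.2]
width: 11.4
gripper_force: 35.0
```

Emit:
{"name": "play_rows", "arguments": {
  "series": [0, 0, 0, 0, 0, -0.02, 0, 0, 0, 0, 0, 0, -0.07, 0, 0, 0, 0, 0, 0, -0.15, 0, 0, 0, 0, 0, 0, -0.24, 0, 0, 0, 0, 0, 0, -0.33, 0, 0, 0, 0, 0, 0, -0.41, 0, 0, 0, 0, 0, 0, -0.48, 0, 0, 0, 0, 0, 0, -0.53, 0, 0, 0, 0, 0, 0, -0.565, 0, 0, 0, 0, 0, 0, -0.59, 0, 0, 0, 0, 0, 0, -0.605, 0, 0, 0, 0, 0, 0, -0.615, 0]
}}

```text
time: 7.58
eef_pos: [465.4, 130.2, 30.5]
tool_rot: [180.0, -0.0, 90.0]
wrist_force: [-0.0, -0.4, -4.2]
width: 11.8
gripper_force: 35.0
```

Emit:
{"name": "play_rows", "arguments": {
  "series": [0, 0, 0, 0, 0, -0.005, 0, 0, 0, 0, 0, 0, -0.01, 0, 0, 0, 0, 0, 0, -0.015, 0, 0, 0, 0, 0, 0, -0.02, 0, 0, 0, 0, 0, 0, -0.023, 0, 0, 0, 0, 0, 0, -0.025, 0, 0, 0, 0, 0, 0, -0.025, 0]
}}

```text
time: 8.17
eef_pos: [465.5, 129.9, 24.6]
tool_rot: [-180.0, 0.0, 90.0]
wrist_force: [-4.5, 0.1, 7.3]
width: 12.1
gripper_force: 35.0
```

Emit:
{"name": "play_rows", "arguments": {
  "series": [0, 0, 0, 0, 0, 0, 10, 0, 0, 0, 0, 0, 0, 18, 0, 0, 0, 0, 0, 0, 30, 0, 0, 0, 0, 0, 0, 45, 0, 0, 0, 0, 0, 0, 50, 0, 0, 0, 0, 0, 0, 50, 0, 0, 0, 0, 0, 0.05, 50, 0, 0, 0, 0, 0, 0.15, 50, 0, 0, 0, 0, 0, 0.25, 50, 0, 0, 0, 0, 0, 0.37, 50, 0, 0, 0, 0, 0, 0.5, 50, 0, 0, 0, 0, 0, 0.62, 50]
}}

```text
time: 9.17
eef_pos: [464.8, 129.9, 211.1]
tool_rot: [180.0, -0.0, 90.0]
wrist_force: [-0.0, -0.9, 0.2]
width: 46.8
gripper_force: 0.0
```

Emit:
{"name": "play_rows", "arguments": {
  "series": [0, 0, -0.01, 0.02, 0.04, 0.12, 50, 0, 0, -0.03, 0.06, 0.12, 0.22, 50, 0, 0, -0.045, 0.12, 0.24, 0.3, 50, 0, 0, -0.045, 0.174, 0.36, 0.3, 50, 0, 0, -0.045, 0.174, 0.4, 0.3, 50, 0, 0, -0.045, 0.174, 0.4, 0.3, 50, 0, 0, -0.045, 0.174, 0.4, 0.3, 50]
}}

```text
time: 9.75
eef_pos: [516.5, 249.9, 297.9]
tool_rot: [-179.9, 0.1, 82.0]
wrist_force: [0.1, -0.3, 0.3]
width: 46.8
gripper_force: 0.0
```

Run:
```python
from h import *
a=take('wrist');np.savez('w3.npz',a=a[0],A=a[2]);im,P=a[0],a[2]
print(state()['time'],np.round(state()['eef_pos']));save(im,'w3')
r=rim(im,P,112,(100,125));print(r);rib(im,P,106,r[0])
a=take('scene');hsv=cv2.cvtColor(a[0],cv2.COLOR_RGB2HSV);P=a[2]
m=(hsv[...,0]>45)&(hsv[...,0]<85)&(hsv[...,1]>110)&(abs(P[...,0]-465)<90)&(abs(P[...,1]-130)<110)&(P[...,2]>50)&(P[...,2]<300)
print(cv2.minAreaRect(P[m][:,:2].astype(np.float32)),np.percentile(P[m][:,2],[2,50,98]))
```

```text
9.8 [516. 249. 298.]
(((516.7733764648438, 353.21514892578125), (166.12908935546875, 115.59388732910156), 81.89161682128906), np.float64(112.66770174803676), 3748)
rib v0 0.6160211493563483 spread [-5.02744435  6.04169044] tilt 0.19535550762966028 1159
L ang 81.89161682128906
((461.5219421386719, 133.184326171875), (165.99209594726562, 125.46031951904297), 89.13016510009766) [50.31979872 55.4942513  60.16159143]
```

View pics/w3.png

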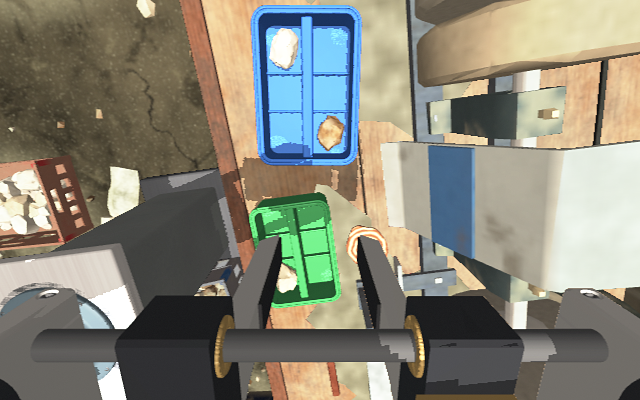

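The blue tray is centred near (306,85), with the white stone at (285,48) and the ochre one at (331,132). The green tray stands on the bench at (295,250) with its stone. Next: grip the blue tray.

Emit:
{"name": "play_rows", "arguments": {
  "series": [0, 0, 0, 0, 0.12, 0, 50, 0, 0, 0, 0, 0.24, -0.05, 50, 0, 0, 0, 0, 0.33, -0.13, 50, 0, 0, 0, 0, 0.344, -0.23, 50, 0, 0, 0, 0, 0.344, -0.34, 50, 0, 0, 0, 0, 0.344, -0.44, 50, 0, 0, 0, 0, 0.344, -0.53, 50, 0, 0, 0, 0, 0.344, -0.61, 50, 0, 0, 0, 0, 0.344, -0.67, 50, 0, 0, 0, 0, 0.344, -0.71, 50, 0, 0, 0, 0, 0.344, -0.733, 50, 0, 0, 0, 0, 0.344, -0.74, 50]
}}

```text
time: 10.85
eef_pos: [516.8, 352.1, 76.2]
tool_rot: [-179.9, 0.1, 81.8]
wrist_force: [-0.9, -0.2, -0.3]
width: 47.1
gripper_force: 0.0
```

Emit:
{"name": "play_rows", "arguments": {
  "series": [0, 0, 0, 0, 0, 0, 40, 0, 0, 0, 0, 0, 0, 30, 0, 0, 0, 0, 0, 0, 20, 0, 0, 0, 0, 0, 0, 15, 0, 0, 0, 0, 0, 0, 0, 0, 0, 0, 0, 0, 0, 0, 0, 0, 0, 0, 0, 0, 0, 0, 0, 0, 0, 0, 0, 0, 0, 0, 0, 0, 0, 0, 0, 0, 0, 0, 0, 0, 0, 0],
  "grip_force": 40
}}

```text
time: 11.68
eef_pos: [517.6, 353.3, 77.6]
tool_rot: [180.0, -0.0, 81.9]
wrist_force: [-0.1, 0.1, 3.5]
width: 11.5
gripper_force: 40.0
```

Emit:
{"name": "play_rows", "arguments": {
  "series": [0, 0, 0, 0, 0, 0.01, 0, 0, 0, 0, 0, 0, 0.02, 0, 0, 0, 0, 0, 0, 0.035, 0, 0, 0, 0, 0, 0, 0.06, 0, 0, 0, 0, 0, 0, 0.1, 0, 0, 0, 0, 0, 0, 0.15, 0, 0, 0, 0, 0, 0, 0.21, 0, 0, 0, 0, 0, 0, 0.27, 0, 0, 0, 0, 0, 0, 0.33, 0, 0, 0, 0, 0, 0, 0.38, 0, 0, 0, 0, 0, 0, 0.41, 0, 0, 0, 0, 0, 0, 0.42, 0]
}}

```text
time: 12.68
eef_pos: [518.2, 353.6, 206.0]
tool_rot: [179.8, -0.1, 81.9]
wrist_force: [1.0, -0.4, -4.2]
width: 11.5
gripper_force: 40.0
```

Run:
```python
from h import *
a=take('scene');hsv=cv2.cvtColor(a[0],cv2.COLOR_RGB2HSV);P=a[2]
for n,lo,hi in (('r',170,181),('b',100,125)):
    m=(hsv[...,0]>lo)&(hsv[...,0]<hi)&(hsv[...,1]>110)&(abs(P[...,0]-515)<100)&(abs(P[...,1]-353)<110)&(P[...,2]>20)&(P[...,2]<300)
    q=P[m];print(n,len(q),np.percentile(q,[2,50,98],axis=0).round(0).tolist())
```

```text
r 40 [[451.0, 278.0, 25.0], [518.0, 340.0, 39.0], [567.0, 433.0, 56.0]]
b 1237 [[452.0, 277.0, 190.0], [490.0, 370.0, 225.0], [577.0, 439.0, 241.0]]
```

```bash
cat >> h.py <<'E'
def cradle(im,P,n):
    hsv=cv2.cvtColor(im,cv2.COLOR_RGB2HSV)
    R=(abs(P[...,0]-505)<110)&(abs(P[...,1]+414)<135)
    for nm,m in (('liner',R&(hsv[...,2]<75)&(P[...,2]>9)&(P[...,2]<19)),('board',R&(P[...,2]>7)&(P[...,2]<19)),('all',R&(P[...,2]>7)&(P[...,2]<45)),('brk',R&(P[...,2]>22)&(P[...,2]<45))):
        m=m.astype(np.uint8)
        if nm!='brk':
            m=cv2.morphologyEx(m,cv2.MORPH_OPEN,np.ones((3,3)))
            k,l,s,_=cv2.connectedComponentsWithStats(m)
            if k<2: continue
            m=(l==1+np.argmax(s[1:,4])).astype(np.uint8)
        q=P[m>0]
        if len(q)<20: continue
        c,s,a=cv2.minAreaRect(q[:,:2].astype(np.float32));print(n,nm,len(q),np.round(c,1),np.round(s,1),round(a,2),'z',round(float(np.median(q[:,2])),1))
E
python3 - <<'E'
from h import *
z=np.load('w1.npz');cradle(z['a'],z['A'],'w1')
for n in ('scene','side'):
    a=take(n);cradle(a[0],a[2],n)
    if n=='side':
        q=a[2];m=(abs(q[...,0]-505)<130)&(abs(q[...,1]+414)<150);v,u=np.where(m);print(u.min(),u.max(),v.min(),v.max())
        save(cv2.resize(a[0][v.min():v.max(),u.min():u.max()],None,fx=3,fy=3),'side1')
E
```

```text
w1 liner 3718 [ 503.3 -413.7] [147.3  95.6] 80.81 z 13.6
w1 board 6730 [ 504.1 -413.8] [194.1 144. ] 80.82 z 12.9
w1 all 7287 [ 504.1 -413.8] [194.1 144. ] 80.82 z 13.0
w1 brk 537 [ 534.6 -433.2] [206.4 194.2] 80.74 z 34.0
side liner 483 [ 501.6 -416.1] [129.4  82.7] 82.24 z 13.6
side board 1310 [ 500.1 -416. ] [193.9 145.3] 81.25 z 12.6
side all 1621 [ 499.4 -415.1] [194.8 146.7] 80.88 z 13.2
side brk 172 [ 530.5 -431.3] [204.9 193. ] 80.47 z 32.1
346 457 237 398
```

View pics/side1.png

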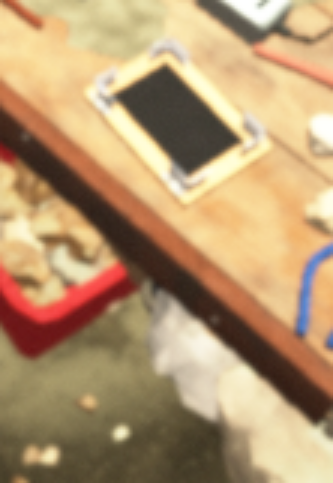

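The board from the wrist view has exactly the stated size, centred at (504,-414) at 81°. That frame was taken just after a move, so I'll carry the tray over to the side of the cradle and check once at rest.

Emit:
{"name": "play_rows", "arguments": {
  "series": [0, 0, 0, -0.006, -0.03, 0.014, 0, 0, 0, 0, -0.017, -0.09, 0.041, 0, 0, 0, 0, -0.034, -0.18, 0.082, 0, 0, 0, 0, -0.053, -0.28, 0.128, 0, 0, 0, 0, -0.076, -0.4, 0.183, 0, 0, 0, 0, -0.099, -0.52, 0.238, 0, 0, 0, 0, -0.122, -0.64, 0.292, 0, 0, 0, 0, -0.143, -0.75, 0.343, 0, 0, 0, 0, -0.162, -0.85, 0.388, 0, 0, 0, 0, -0.175, -0.92, 0.42, 0, 0, 0, 0, -0.184, -0.97, 0.443, 0, 0, 0, 0, -0.19, -1, 0.457, 0]
}}

```text
time: 13.83
eef_pos: [459.6, 51.2, 340.5]
tool_rot: [180.0, 0.0, 81.8]
wrist_force: [0.0, -0.6, -3.0]
width: 11.5
gripper_force: 40.0
```

Emit:
{"name": "play_rows", "arguments": {
  "series": [0, 0, 0, -0.01, -0.028, 0, 0, 0, 0, 0, -0.03, -0.085, 0, 0, 0, 0, 0, -0.06, -0.169, 0, 0, 0, 0, 0, -0.093, -0.263, 0, 0, 0, 0, 0, -0.133, -0.376, 0, 0, 0, 0, 0, -0.173, -0.489, 0, 0, 0, 0, 0, -0.213, -0.602, 0, 0, 0, 0, 0, -0.25, -0.705, 0, 0, 0, 0, 0, -0.283, -0.8, 0, 0, 0, 0, 0, -0.306, -0.865, 0, 0, 0, 0, 0, -0.323, -0.912, 0, 0, 0, 0, 0, -0.333, -0.94, 0, 0]
}}

```text
time: 14.83
eef_pos: [359.4, -229.8, 338.9]
tool_rot: [-179.9, -0.1, 81.8]
wrist_force: [0.4, 0.4, -3.4]
width: 11.4
gripper_force: 40.0
```

Emit:
{"name": "play_rows", "arguments": {
  "series": [0, 0, 0, -0.017, -0.013, 0, 0, 0, 0, 0, -0.052, -0.038, 0, 0, 0, 0, 0, -0.104, -0.075, 0, 0, 0, 0, 0, -0.175, -0.125, 0, 0, 0, 0, 0, -0.26, -0.188, 0, 0, 0, 0, 0, -0.345, -0.25, 0, 0, 0, 0, 0, -0.433, -0.313, 0, 0, 0, 0, 0, -0.5, -0.363, 0, 0, 0, 0, 0, -0.55, -0.4, 0, 0, 0, 0, 0, -0.577, -0.417, 0, 0, 0, 0, 0, -0.577, -0.417, 0, 0, 0, 0, 0, -0.577, -0.417, 0, 0]
}}

```text
time: 15.83
eef_pos: [187.8, -353.4, 339.9]
tool_rot: [180.0, -0.1, 81.9]
wrist_force: [0.4, -0.1, -4.3]
width: 12.0
gripper_force: 40.0
```

Run:
```python
from h import *
a=take('wrist');np.savez('w4.npz',a=a[0],A=a[2]);im,P=a[0],a[2]
s=state();print(s['time'],np.round(s['eef_pos'],1),s['tool_rot'].round(2),s['width']);save(im,'w4')
cradle(im,P,'w4')
a=take('side');cradle(a[0],a[2],'side')
```

```text
15.8833 [ 188.1 -353.3  340. ] [ 1.7997e+02 -4.0000e-02  8.1960e+01] 11.543515917036984
w4 liner 5138 [ 502.4 -414.3] [146.9  97.7] 81.47 z 13.8
w4 board 9403 [ 503.7 -413.9] [193.4 145.4] 80.97 z 13.1
w4 all 10659 [ 503.7 -413.9] [193.4 145.4] 80.97 z 13.4
w4 brk 1189 [ 533.3 -432.7] [206.7 194.9] 81.01 z 32.5
side liner 489 [ 501.3 -415.9] [129.6  79.1] 79.15 z 13.4
side board 1364 [ 499.8 -414.8] [196.1 146.4] 80.85 z 12.8
side all 1643 [ 505.8 -415.4] [196.8 158.4] 80.85 z 13.2
side brk 171 [ 530.2 -432.5] [206.5 196.6] 81.14 z 31.7
```

View pics/w4.png

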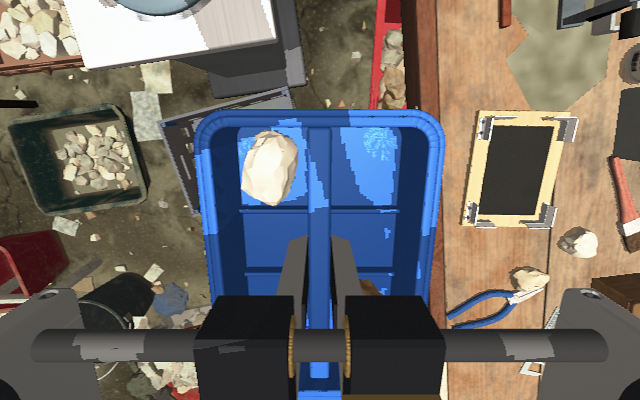

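The cradle is centred at about (519,168) in this view. It measures (503.8,-413.9) at 80.9°, the same as before. The tray hangs level with its white stone in view.

Emit:
{"name": "play_rows", "arguments": {
  "series": [0, 0, -0.001, 0.027, -0.005, 0, 0, 0, 0, -0.002, 0.081, -0.015, 0, 0, 0, 0, -0.003, 0.162, -0.03, 0, 0, 0, 0, -0.004, 0.252, -0.048, -0.02, 0, 0, 0, -0.0055, 0.36, -0.068, -0.05, 0, 0, 0, -0.0055, 0.468, -0.088, -0.09, 0, 0, 0, -0.0055, 0.576, -0.109, -0.14, 0, 0, 0, -0.0055, 0.675, -0.128, -0.18, 0, 0, 0, -0.0055, 0.78, -0.148, -0.23, 0, 0, 0, -0.0055, 0.87, -0.165, -0.27, 0, 0, 0, -0.0055, 0.94, -0.178, -0.3, 0, 0, 0, -0.0055, 0.98, -0.186, -0.32, 0]
}}

```text
time: 16.93
eef_pos: [484.6, -407.9, 241.7]
tool_rot: [-179.9, -0.1, 81.1]
wrist_force: [-0.6, 0.2, -4.3]
width: 11.7
gripper_force: 40.0
```

Emit:
{"name": "play_rows", "arguments": {
  "series": [0, 0, 0, 0.04, -0.008, -0.03, 0, 0, 0, 0, 0.065, -0.012, -0.08, 0, 0, 0, 0, 0.075, -0.014, -0.15, 0, 0, 0, 0, 0.075, -0.014, -0.23, 0, 0, 0, 0, 0.075, -0.014, -0.31, 0, 0, 0, 0, 0.075, -0.014, -0.38, 0, 0, 0, 0, 0.075, -0.014, -0.44, 0, 0, 0, 0, 0.075, -0.014, -0.49, 0, 0, 0, 0, 0.075, -0.014, -0.52, 0, 0, 0, 0, 0.075, -0.014, -0.54, 0, 0, 0, 0, 0.075, -0.014, -0.55, 0, 0, 0, 0, 0.075, -0.014, -0.55, 0]
}}

```text
time: 17.93
eef_pos: [504.1, -413.9, 79.2]
tool_rot: [180.0, 0.0, 80.9]
wrist_force: [0.6, 0.6, -4.5]
width: 12.2
gripper_force: 40.0
```

Run:
```python
from h import *
s=state();print(s['time'],np.round(s['eef_pos'],1),s['tool_rot'].round(2),s['width'],s['wrist_force'])
a=take('wrist');im,P=a[0],a[2];save(im,'w5')
```

```text
17.9333 [ 504.1 -413.9   79.2] [1.7999e+02 1.0000e-02 8.0910e+01] 12.150898780004207 [ 0.61734865  0.62108877 -4.51803301]
```

View pics/w5.png

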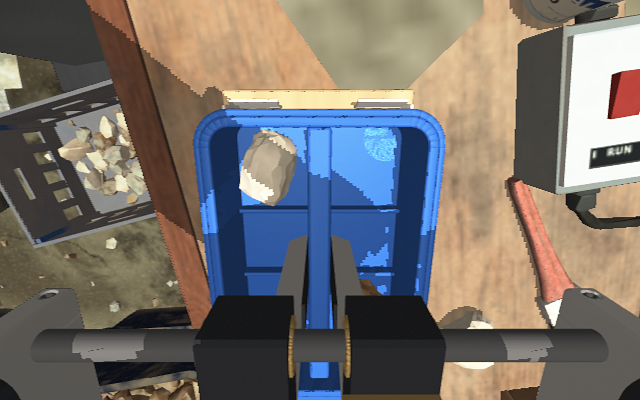

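The tray is centred over the cradle: tray columns 196–444, board columns 222–413. The stones are in place. I'll lower it now.

Emit:
{"name": "play_rows", "arguments": {
  "series": [0, 0, 0, 0, 0, -0.015, 0, 0, 0, 0, 0, 0, -0.035, 0, 0, 0, 0, 0, 0, -0.055, 0, 0, 0, 0, 0, 0, -0.075, 0, 0, 0, 0, 0, 0, -0.09, 0, 0, 0, 0, 0, 0, -0.1, 0, 0, 0, 0, 0, 0, -0.11, 0, 0, 0, 0, 0, 0, -0.12, 0, 0, 0, 0, 0, 0, -0.128, 0, 0, 0, 0, 0, 0, -0.134, 0, 0, 0, 0, 0, 0, -0.138, 0, 0, 0, 0, 0, 0, -0.14, 0]
}}

```text
time: 18.98
eef_pos: [503.8, -414.1, 38.0]
tool_rot: [-180.0, -0.0, 80.9]
wrist_force: [-3.5, 2.6, 4.5]
width: 11.9
gripper_force: 40.0
```

Emit:
{"name": "play_rows", "arguments": {
  "series": [0, 0, 0, 0, 0, 0, 10, 0, 0, 0, 0, 0, 0, 18, 0, 0, 0, 0, 0, 0, 30, 0, 0, 0, 0, 0, 0, 45, 0, 0, 0, 0, 0, 0, 50, 0, 0, 0, 0, 0, 0, 50, 0, 0, 0, 0, 0, 0.05, 50, 0, 0, 0, 0, 0, 0.15, 50, 0, 0, 0, 0, 0, 0.25, 50, 0, 0, 0, 0, 0, 0.37, 50, 0, 0, 0, 0, 0, 0.5, 50, 0, 0, 0, 0, 0, 0.62, 50]
}}

```text
time: 19.98
eef_pos: [503.8, -414.0, 226.7]
tool_rot: [179.9, 0.1, 80.9]
wrist_force: [-0.2, -1.0, 0.1]
width: 47.3
gripper_force: 0.0
```

Emit:
{"name": "play_rows", "arguments": {
  "series": [0, 0, 0, -0.01, -0.1, 0.08, 50, 0, 0, 0, -0.02, -0.22, 0.16, 50, 0, 0, 0, -0.03, -0.33, 0.2, 50, 0, 0, 0, -0.03, -0.33, 0.2, 50, 0, 0, 0, -0.03, -0.33, 0.2, 50, 0, 0, 0, -0.03, -0.33, 0.2, 50]
}}

```text
time: 20.48
eef_pos: [494.6, -512.4, 283.1]
tool_rot: [-180.0, -0.0, 80.9]
wrist_force: [0.6, 0.3, 0.2]
width: 47.1
gripper_force: 0.0
```

Run:
```python
from h import *
s=state();print(s['time'],np.round(s['eef_pos'],1))
a=take('wrist');im,P=a[0],a[2];save(im,'w6')
r=rim(im,P,74,(100,125));print(r);rib(im,P,66,r[0])
hsv=cv2.cvtColor(im,cv2.COLOR_RGB2HSV)
m=(hsv[...,0]>100)&(hsv[...,0]<125)&(hsv[...,1]>90)&(abs(P[...,2]-73)<5)&(abs(P[...,0]-504)<80)&(abs(P[...,1]+414)<100)
q=P[m];print('plane',np.linalg.lstsq(np.c_[q[:,:2]-[504,-414],np.ones(len(q))],q[:,2],rcond=None)[0])
```

```text
20.4833 [ 494.6 -512.4  283.1]
(((503.68585205078125, -414.22515869140625), (165.62799072265625, 115.07705688476562), 80.77741241455078), np.float64(72.99692852497108), 2800)
rib v0 0.5800420190861757 spread [-4.84191955  6.45030774] tilt -0.033402825241881026 1054
L ang 80.77741241455078
plane [ 8.55544845e-04 -2.20427498e-03  7.28386852e+01]
```

View pics/w6.png

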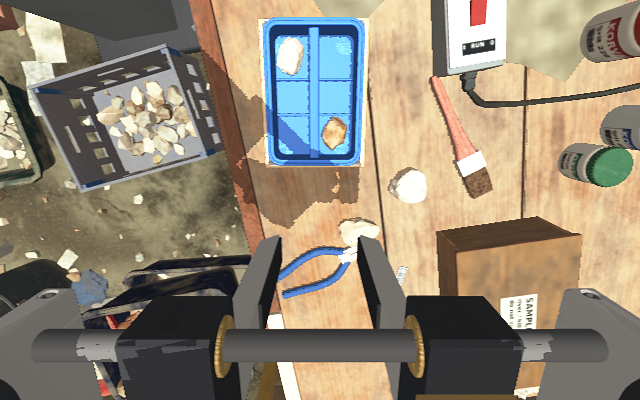

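The blue tray sits flat in the cradle at (313,90). Its rim is level at 73 mm, and both stones are still in it at (290,55) and (334,133). Back to the green tray.

Emit:
{"name": "play_rows", "arguments": {
  "series": [0, 0, 0.01, -0.01, 0.06, 0.02, 50, 0, 0, 0.02, -0.03, 0.18, 0.02, 50, 0, 0, 0.03, -0.05, 0.3, 0.02, 50, 0, 0, 0.04, -0.08, 0.42, 0.02, 50, 0, 0, 0.05, -0.1, 0.54, 0.02, 50, 0, 0, 0.05, -0.1, 0.66, 0.02, 50, 0, 0, 0.05, -0.1, 0.78, 0.02, 50, 0, 0, 0.05, -0.1, 0.9, 0.02, 50, 0, 0, 0.05, -0.1, 1, 0.02, 50]
}}

```text
time: 21.28
eef_pos: [463.9, -209.2, 288.4]
tool_rot: [-180.0, -0.1, 90.0]
wrist_force: [1.8, -0.6, 1.0]
width: 47.0
gripper_force: 0.0
```

Emit:
{"name": "play_rows", "arguments": {
  "series": [0, 0, 0, 0, 0.12, 0, 50, 0, 0, 0, 0, 0.24, 0, 50, 0, 0, 0, 0, 0.36, 0, 50, 0, 0, 0, 0, 0.48, 0, 50, 0, 0, 0, 0, 0.6, 0, 50, 0, 0, 0, 0, 0.7, 0, 50, 0, 0, 0, 0, 0.76, 0, 50, 0, 0, 0, 0, 0.8, 0, 50, 0, 0, 0, 0, 0.8, 0, 50, 0, 0, 0, 0, 0.8, 0, 50]
}}

```text
time: 22.12
eef_pos: [463.9, 28.0, 288.6]
tool_rot: [-179.9, 0.0, 90.0]
wrist_force: [-0.5, 0.9, 0.0]
width: 46.9
gripper_force: 0.0
```

Run:
```python
from h import *
s=state();print(s['time'],np.round(s['eef_pos'],1),s['tool_rot'].round(2))
a=take('wrist');im,P=a[0],a[2]
r=rim(im,P,59);print(r);rib(im,P,52,r[0])
```

```text
22.1167 [463.9  28.  288.6] [-179.95    0.     90.04]
(((465.5060119628906, 129.7109375), (166.277587890625, 115.6715087890625), 89.94560241699219), np.float64(59.030276775781374), 2929)
rib v0 0.34785741371750045 spread [-4.73539341  5.63383912] tilt -0.07652821073240278 904
L ang 89.94560241699219
```

Emit:
{"name": "play_rows", "arguments": {
  "series": [0, 0, 0, 0.002, 0.12, 0, 50, 0, 0, 0, 0.002, 0.24, -0.06, 50, 0, 0, 0, 0.002, 0.33, -0.16, 50, 0, 0, 0, 0.002, 0.342, -0.28, 50, 0, 0, 0, 0.002, 0.342, -0.4, 50, 0, 0, 0, 0.002, 0.342, -0.52, 50, 0, 0, 0, 0.002, 0.342, -0.63, 50, 0, 0, 0, 0.002, 0.342, -0.72, 50, 0, 0, 0, 0.002, 0.342, -0.79, 50, 0, 0, 0, 0.002, 0.342, -0.84, 50, 0, 0, 0, 0.002, 0.342, -0.875, 50, 0, 0, 0, 0.002, 0.342, -0.887, 50]
}}

```text
time: 23.17
eef_pos: [464.2, 128.8, 21.3]
tool_rot: [-179.8, 0.0, 89.8]
wrist_force: [-0.7, -0.1, 1.0]
width: 47.0
gripper_force: 0.0
```

Emit:
{"name": "play_rows", "arguments": {
  "series": [0, 0, 0, 0, 0, 0, 40, 0, 0, 0, 0, 0, 0, 30, 0, 0, 0, 0, 0, 0, 20, 0, 0, 0, 0, 0, 0, 15, 0, 0, 0, 0, 0, 0, 0, 0, 0, 0, 0, 0, 0, 0, 0, 0, 0, 0, 0, 0, 0, 0, 0, 0, 0, 0, 0, 0, 0, 0, 0, 0, 0, 0, 0, 0, 0, 0, 0, 0, 0, 0],
  "grip_force": 40
}}

```text
time: 24.0
eef_pos: [465.8, 129.7, 23.7]
tool_rot: [180.0, -0.0, 89.9]
wrist_force: [-1.4, 0.2, 5.6]
width: 11.7
gripper_force: 40.0
```

Emit:
{"name": "play_rows", "arguments": {
  "series": [0, 0, 0, 0, 0, 0.01, 0, 0, 0, 0, 0, 0, 0.025, 0, 0, 0, 0, 0, 0, 0.05, 0, 0, 0, 0, 0, 0, 0.09, 0, 0, 0, 0, 0, 0, 0.15, 0, 0, 0, 0, 0, 0, 0.22, 0, 0, 0, 0, 0, 0, 0.3, 0, 0, 0, 0, 0, 0, 0.38, 0, 0, 0, 0, 0, 0, 0.45, 0, 0, 0, 0, 0, 0, 0.5, 0, 0, 0, 0, 0, 0, 0.53, 0, 0, 0, 0, 0, 0, 0.54, 0]
}}

```text
time: 25.0
eef_pos: [465.9, 129.7, 186.7]
tool_rot: [179.8, -0.0, 89.9]
wrist_force: [1.0, 0.8, -2.7]
width: 11.6
gripper_force: 40.0
```

Run:
```python
from h import *
s=state();print(s['time'],np.round(s['eef_pos'],1),s['tool_rot'].round(2))
a=take('wrist');im,P=a[0],a[2];np.savez('w7.npz',a=im,A=P);save(im,'w7')
for n in ('scene','wrist'):
    if n=='scene': a=take(n);im,P=a[0],a[2]
    else: z=np.load('w7.npz');im,P=z['a'],z['A']
    m=(abs(P[...,0]-517)<90)&(abs(P[...,1]-353)<110)&(P[...,2]>50)&(P[...,2]<75)
    q=P[m];print(n,len(q),len(q)>30 and (cv2.minAreaRect(q[:,:2].astype(np.float32)),np.median(q[:,2])))
```

```text
25.0 [465.9 129.7 186.7] [ 1.7985e+02 -1.0000e-02  8.9900e+01]
scene 390 (((514.3716430664062, 354.6030578613281), (165.96482849121094, 125.38626098632812), 81.19022369384766), np.float64(55.787574416406756))
wrist 2342 (((509.2105712890625, 285.1615295410156), (39.25397491455078, 117.47831726074219), 89.46248626708984), np.float64(58.68340140930178))
```

View pics/w7.png

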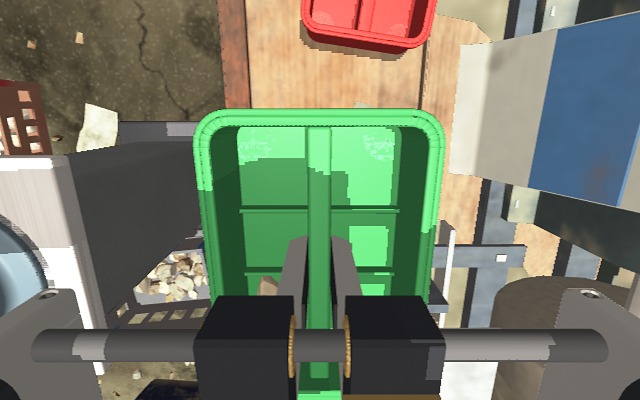

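The green tray is held level. Only the near end of the red tray shows, at (370,20), so I'll take one proper look at it from the side.

Emit:
{"name": "play_rows", "arguments": {
  "series": [0, 0, -0.002, -0.018, 0.018, 0.01, 0, 0, 0, -0.004, -0.062, 0.063, 0.036, 0, 0, 0, -0.008, -0.133, 0.135, 0.077, 0, 0, 0, -0.012, -0.208, 0.212, 0.121, 0, 0, 0, -0.016, -0.283, 0.288, 0.165, 0, 0, 0, -0.02, -0.358, 0.365, 0.209, 0, 0, 0, -0.025, -0.434, 0.441, 0.253, 0, 0, 0, -0.03, -0.509, 0.518, 0.297, 0, 0, 0, -0.035, -0.584, 0.594, 0.341, 0, 0, 0, -0.04, -0.659, 0.67, 0.384, 0, 0, 0, -0.0445, -0.735, 0.747, 0.428, 0, 0, 0, -0.0445, -0.797, 0.81, 0.464, 0]
}}

```text
time: 26.1
eef_pos: [223.8, 373.6, 324.0]
tool_rot: [-179.9, 0.0, 81.9]
wrist_force: [2.1, -0.7, -4.0]
width: 11.4
gripper_force: 40.0
```

Emit:
{"name": "play_rows", "arguments": {
  "series": [0, 0, 0, -0.05, 0.05, 0.03, 0, 0, 0, 0, -0.075, 0.077, 0.044, 0, 0, 0, 0, -0.088, 0.09, 0.052, 0, 0, 0, 0, -0.088, 0.09, 0.052, 0, 0, 0, 0, -0.088, 0.09, 0.052, 0, 0, 0, 0, -0.088, 0.09, 0.052, 0]
}}

```text
time: 26.6
eef_pos: [200.0, 398.9, 338.8]
tool_rot: [-180.0, 0.1, 81.8]
wrist_force: [-0.3, 0.4, -3.1]
width: 11.7
gripper_force: 40.0
```

Run:
```python
from h import *
s=state();print(s['time'],np.round(s['eef_pos'],1),s['tool_rot'].round(2))
a=take('wrist');im,P=a[0],a[2];save(im,'w8')
m=(abs(P[...,0]-517)<100)&(abs(P[...,1]-353)<120)&(P[...,2]>55)&(P[...,2]<64)
q=P[m];r=cv2.minAreaRect(q[:,:2].astype(np.float32));print(r,len(q));rib(im,P,52,r)
```

```text
26.6 [200.  398.9 338.8] [-1.7995e+02  1.0000e-01  8.1830e+01]
((517.6969604492188, 353.15185546875), (164.831298828125, 118.75972747802734), 81.75923919677734) 2214
rib v0 -1.6731527280231626 spread [-6.92137271  4.93792614] tilt -0.0726623345026201 677
L ang 81.75923919677734
```

View pics/w8.png

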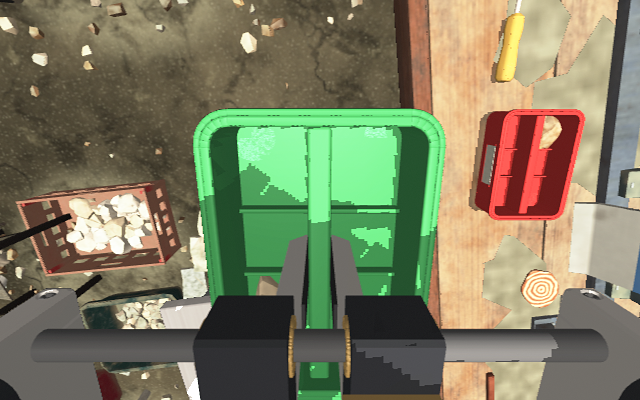

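The red tray is at (533,165), still in its original place with its stone. I'll move over it and nest the green one.

Emit:
{"name": "play_rows", "arguments": {
  "series": [0, 0, 0, 0.029, -0.004, 0, 0, 0, 0, 0, 0.088, -0.013, 0, 0, 0, 0, 0, 0.176, -0.026, 0, 0, 0, 0, 0, 0.275, -0.041, -0.02, 0, 0, 0, 0, 0.392, -0.058, -0.05, 0, 0, 0, 0, 0.51, -0.075, -0.1, 0, 0, 0, 0, 0.627, -0.093, -0.15, 0, 0, 0, 0, 0.735, -0.109, -0.2, 0, 0, 0, 0, 0.833, -0.123, -0.25, 0, 0, 0, 0, 0.9, -0.133, -0.3, 0, 0, 0, 0, 0.95, -0.14, -0.33, 0, 0, 0, 0, 0.98, -0.145, -0.35, 0]
}}

```text
time: 27.65
eef_pos: [495.7, 354.0, 232.4]
tool_rot: [-179.9, 0.1, 81.7]
wrist_force: [-0.8, -0.9, -3.5]
width: 11.5
gripper_force: 40.0
```

Emit:
{"name": "play_rows", "arguments": {
  "series": [0, 0, 0, 0.04, -0.005, -0.03, 0, 0, 0, 0, 0.065, -0.008, -0.08, 0, 0, 0, 0, 0.078, -0.01, -0.14, 0, 0, 0, 0, 0.078, -0.01, -0.2, 0, 0, 0, 0, 0.078, -0.01, -0.26, 0, 0, 0, 0, 0.078, -0.01, -0.32, 0, 0, 0, 0, 0.078, -0.01, -0.37, 0, 0, 0, 0, 0.078, -0.01, -0.41, 0, 0, 0, 0, 0.078, -0.01, -0.43, 0, 0, 0, 0, 0.078, -0.01, -0.44, 0, 0, 0, 0, 0.078, -0.01, -0.45, 0, 0, 0, 0, 0.078, -0.01, -0.45, 0]
}}

```text
time: 28.65
eef_pos: [517.6, 353.2, 100.2]
tool_rot: [180.0, -0.0, 81.9]
wrist_force: [0.2, -0.4, -4.6]
width: 11.6
gripper_force: 40.0
```

Run:
```python
from h import *
s=state();print(s['time'],np.round(s['eef_pos'],1),s['tool_rot'].round(2),s['wrist_force'].round(1))
a=take('scene');P=a[2];m=(abs(P[...,0]-515)<110)&(abs(P[...,1]-353)<130)
v,u=np.where(m&(P[...,2]>10)&(P[...,2]<150))
c=a[0][max(v.min()-5,0):v.max()+5,u.min()-5:u.max()+5];save(cv2.resize(c,None,fx=4,fy=4),'n1');print(c.shape)
hsv=cv2.cvtColor(a[0],cv2.COLOR_RGB2HSV);g=(hsv[...,1]>110)&m
for n,mm in (('g',g&(hsv[...,0]>45)&(hsv[...,0]<85)),('r',g&((hsv[...,0]>170)|(hsv[...,0]<6))&(P[...,2]>15)&(P[...,2]<65))):
    q=P[mm];print(n,len(q),np.percentile(q,[1,2,5,50,95,98,99],axis=0).round(1).tolist())
```

```text
28.65 [517.6 353.2 100.2] [ 1.7997e+02 -2.0000e-02  8.1890e+01] [ 0.2 -0.4 -4.6]
(64, 70, 3)
g 1134 [[449.7, 274.2, 84.1], [451.1, 276.2, 85.3], [453.3, 281.9, 88.2], [499.6, 371.5, 117.7], [573.7, 435.5, 134.6], [576.1, 438.7, 135.7], [578.8, 439.6, 136.4]]
r 739 [[448.5, 280.8, 15.4], [449.8, 283.0, 16.4], [452.2, 289.7, 18.2], [471.5, 372.4, 42.1], [523.4, 436.9, 58.6], [546.8, 438.9, 59.4], [560.6, 439.9, 60.6]]
```

View pics/n1.png

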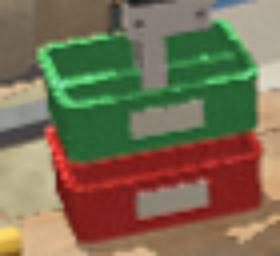

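The green tray is held squarely over the red one, edges within about 1.5 mm in the scene data. Lowering it gently.

Emit:
{"name": "play_rows", "arguments": {
  "series": [0, 0, 0, 0, 0, -0.01, 0, 0, 0, 0, 0, 0, -0.025, 0, 0, 0, 0, 0, 0, -0.038, 0, 0, 0, 0, 0, 0, -0.048, 0, 0, 0, 0, 0, 0, -0.055, 0, 0, 0, 0, 0, 0, -0.06, 0, 0, 0, 0, 0, 0, -0.065, 0, 0, 0, 0, 0, 0, -0.069, 0, 0, 0, 0, 0, 0, -0.072, 0, 0, 0, 0, 0, 0, -0.074, 0, 0, 0, 0, 0, 0, -0.076, 0, 0, 0, 0, 0, 0, -0.076, 0]
}}

```text
time: 29.7
eef_pos: [517.3, 353.2, 77.5]
tool_rot: [180.0, -0.0, 81.9]
wrist_force: [-0.8, 0.1, -1.9]
width: 11.5
gripper_force: 40.0
```

Emit:
{"name": "play_rows", "arguments": {
  "series": [0, 0, 0, 0, 0, -0.002, 0, 0, 0, 0, 0, 0, -0.004, 0, 0, 0, 0, 0, 0, -0.004, 0]
}}

```text
time: 29.95
eef_pos: [517.4, 353.2, 77.3]
tool_rot: [180.0, 0.0, 81.9]
wrist_force: [-4.2, -2.7, 6.3]
width: 11.9
gripper_force: 40.0
```

Firm contact at the nested height. Releasing, then backing off to check.

Emit:
{"name": "play_rows", "arguments": {
  "series": [0, 0, 0, 0, 0, 0, 10, 0, 0, 0, 0, 0, 0, 18, 0, 0, 0, 0, 0, 0, 30, 0, 0, 0, 0, 0, 0, 45, 0, 0, 0, 0, 0, 0, 50, 0, 0, 0, 0, 0, 0, 50, 0, 0, 0, 0, 0, 0.05, 50, 0, 0, 0, 0, 0, 0.15, 50, 0, 0, 0, 0, 0, 0.25, 50, 0, 0, 0, 0, 0, 0.37, 50, 0, 0, 0, 0, 0, 0.5, 50, 0, 0, 0, 0, 0, 0.62, 50]
}}

```text
time: 30.95
eef_pos: [517.1, 353.1, 263.9]
tool_rot: [180.0, -0.0, 81.9]
wrist_force: [0.9, 0.9, 0.2]
width: 47.4
gripper_force: 0.0
```

Emit:
{"name": "play_rows", "arguments": {
  "series": [0, 0, 0, 0, -0.1, 0.05, 50, 0, 0, 0, 0, -0.22, 0.1, 50, 0, 0, 0, 0, -0.34, 0.13, 50, 0, 0, 0, 0, -0.34, 0.13, 50, 0, 0, 0, 0, -0.34, 0.13, 50, 0, 0, 0, 0, -0.34, 0.13, 50]
}}

```text
time: 31.45
eef_pos: [517.1, 251.3, 300.5]
tool_rot: [-180.0, -0.0, 81.9]
wrist_force: [-1.0, 0.3, 0.9]
width: 46.9
gripper_force: 0.0
```

Run:
```python
from h import *
s=state();print(s['time'],np.round(s['eef_pos'],1))
a=take('wrist');im,P=a[0],a[2];save(im,'w9')
r=rim(im,P,112);print(r);rib(im,P,106,r[0])
hsv=cv2.cvtColor(im,cv2.COLOR_RGB2HSV)
m=(hsv[...,0]>45)&(hsv[...,0]<85)&(hsv[...,1]>90)&(abs(P[...,2]-112)<5)&(abs(P[...,0]-517)<80)&(abs(P[...,1]-353)<100)
q=P[m];print('plane',np.linalg.lstsq(np.c_[q[:,:2]-[517,353],np.ones(len(q))],q[:,2],rcond=None)[0])
n=(abs(P[...,0]-517)<50)&(abs(P[...,1]-353)<75)&(P[...,2]>80)&(P[...,2]<112)&(hsv[...,1]<90);print('stone px',n.sum(),np.median(P[n],axis=0).round())
```

```text
31.45 [517.1 251.3 300.5]
(((517.381591796875, 353.236328125), (165.88536071777344, 115.81876373291016), 81.94085693359375), np.float64(112.6988480184529), 3709)
rib v0 0.4260852694191378 spread [-5.32287332  6.03963601] tilt 0.011844684260134498 1156
L ang 81.94085693359375
plane [ 2.69677319e-03 -6.64814173e-04  1.12431041e+02]
stone px 611 [482. 305.  88.]
```

The green tray is nested level. Its rim reads 112.7 mm, the same as the blue tray did in that place, and its stone is in its pocket.

```bash
python3 -c "
from rig import *
print(close_job())"
```

```text
the job is handed in; nothing more can be done
None
```

The job is handed in after about 31 s of robot time: the blue tray sits flat in the cradle with both stones, and the green tray is nested level on the red one with its stone.

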